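Measure a carton on the sprung length gauge

ROBOT

A 6-joint arm with a two-finger parallel gripper is mounted at the origin on the work surface. World frame = base frame: x ahead of the robot, y to its left, z up, the work surface at z = 0. Lengths are in m, angles in rad, forces in N, time in s.
With the tool pointing down it reaches from about 0.325 to 0.875 m from the base axis. Payload 4.4 kg.
Tool frame: the origin (TCP) lies midway between the tips of the shut fingers; the grasp point (between the pads) lies 19 mm behind it (r.tcp_to_grasp is the distance from the TCP to the grasp point, in m); z points along the fingers, y is the line along which they close (so a half turn about z gives the same grasp; the last joint's range is limited). The gripper opens to 85 mm and grips with 20 to 120 N. Pads are 22 mm wide; open, the fingers measure 114 mm over their backs; the gripper's body (76 mm by 85 mm) begins 54 mm behind the grasp point. The pads swing forward as they close: fully open they stand 13 mm farther back than shut.
Start: joints at [-1.409, 0.207, 1.542, -0, 1.393, -0.15], TCP at [0.177, -0.547, 0.197] pointing down, gripper open.
Joint ranges: [-2.73, 2.73], [-0.86, 2.22], [0.23, 2.46], [-1.11, 4.25], [0.08, 2.63], [-2.82, 2.82]. Speed limits (rad/s): [2.79, 2.79, 3.14, 3.14, 3.14, 3.14].

INTERFACE

Orientations are given as a unit quaternion [x, y, z, w].
In Python, from station import r gives the robot as it stands.
- The arm moves only by the tool apply_moves, never from a script. Its argument "targets" is a list of rows, each a list of 3 entries, a list of its own where there are three numbers: the turn, a rotation vector about the world's x, y, z in units of 180 degrees (1.0 is 180 degrees), then the shift along the world's x, y, z in units of 30 cm (1.0 is 30 cm), then the opening, from -1 (shut) to 1 (fully open). A call has 1 to 8 rows; each row is the pose to reach, as a shift and turn from the pose commanded when the call began, turning the shorter way round; what a row does not reach only later rows make up. A row lasts 1/8 s, in which the tool goes at most 62.5 mm and 10.7 degrees, less where a joint would pass 70% of its speed; a pose out of reach is approached as far as the arm can. A call with a number of a shift or a turn outside -1 to 1 is refused whole. A call with a gripper value outside its range is refused whole. The fingers move at their own pace and stop on an object; "grip_force" is the grip in N (left out, the last holds). Time passes only in rows, so rows that repeat a pose let the fingers close. It gives the time, the measured TCP pose, the force, the opening and the grip force at its end, in the units of the state.
- r.state(): the state, without advancing time (a new reading comes with each control period).
- r.read_camera(name): name is "scene" or "top" or "wrist"; returns the picture (384x512x3 uint8, red, green, blue); there is no depth.
- r.calibration(name): a dict with "K" (3x3 intrinsics, pixels), "world_to_cam" (4x4, takes a point from world to camera coordinates). Camera axes: x right, y down, z forward; pixel columns grow to the right and rows downward; lengths in m; the calibration is good to about 2 mm. A picture is of the moment at which its call begins: read the wrist's pose just before it. calibration takes no time and is no camera call; for the wrist camera it gives the pose at the moment of the call.
- r.job_done(): hands the job in; it is judged then, once.
Trained networks look in the newest picture that a camera, given by its name, has taken for a name from the list of things; names that differ only in an ending like _2 or _b are one class to them, and where a whole thing is asked for, a point or a joint stands for the part that bears it (a point fixed in the world has none). Each returns a list of dicts, best first, with "confidence" (0 to 1); they miss things now and then, are a little off and sometimes report something else, mostly with a low value. They report only what shows in the picture. A call takes as long as a camera call. They do not tell look-alikes from the thing itself.
- r.boxes_of(camera, name): "uv" ([column, row] in pixels, amid what is visible of it).
- r.regions_of(camera, name): "pixels" (384x512 bool, what is visible of it) and "uv" ([column, row] in pixels, amid what is visible of it).
- r.pinpoint(camera, name): "uv" ([column, row] in pixels: a listed point, or the origin of a listed thing).
The state is a dict: "t": time; "qpos": joint angles; "qvel": joint speeds; "effort": joint torques, N m; "tool_pos": TCP position; "ee_rot": TCP orientation; "ft_force": force on the tool from outside, world axes, zero at the start; "torque": the same for the moment, N m; "gripper_width": finger opening in m; "gripper_force": force on a finger pad.
Only numpy, scipy, OpenCV 4.12 (cv2) and the standard library are available. Lean on these libraries where they do the work, as an engineer would, in place of code of your own. Each camera call takes 0.05 s, during which the arm holds its last target. There are 200 camera calls.

TASK

Set the longer of the two small cartons down flat, lengthwise along the length gauge's rail with one end squarely up against the gauge's stop, and let go of it. Then pull the gauge's sprung slide out until its pointer is level with the carton's far end, hold it steady there for two seconds, and ease it back all the way home without letting it snap. Leave the carton lying against the stop, and do not disturb the shorter carton, the bottle or the jar.

Things in the scene. Friction and masses are not known exactly. Their poses are not given: they have to be found in the camera images.
- gauge: Length gauge fixed to the bench. Origin on the bench, mid-width of the rail, in line with the stop face; +y is the pull direction, z up. Aluminium rail 40 wide, 22 high, y -55 to 207. Grey spring case 62 x 56 x 66 high at y -111 to -55. A 20 high foot joins the rail to the stop on its -x side, where the carton is to lie on the bare bench, its centre line about 90 from the rail's
- stop_face (a point): centre of the face of the stop, an upright aluminium wall 80 wide (gauge x -130 to -50), 45 high, 12 thick; the face looks to the gauge's +y. This point is at (-90, 0, 25) in the gauge's frame, with the gauge's axes
- slide (a joint): how far the gauge's sprung slide is pulled out along the gauge's +y, in m: 0 home (pointer level with the stop face), 0.195 at the far limit. A spring pulls it home with about 3 N at home and 9 N at 0.16; it runs back by itself if let go
- tab (a point): grip point of the slide's black upright pull tab: 24 (gauge x) by 14 (gauge y, the pull direction), from 33 to 77 above the bench; this point is on its centre line, 58 above the bench. Below it is a carriage 50 x 36, 23 to 34 above the bench. Free gap of 48 between tab and spring case at home. Axes as the gauge's
- pointer_tip (a point): tip of the slide's thin black pointer, at (-46, slide, 30) in the gauge's frame; the pointer is 5 thick and stands out to the gauge's -x from the carriage, towards the carton, in line with the tab's middle. Axes as the gauge's
- long_carton: the longer closed cardboard carton, 160 long (its x) x 56 wide (its y) x 50 high, about 0.24 kg. Origin at the centre of its underside
- short_carton: the shorter closed cardboard carton, 105 long (its x) x 56 wide x 50 high; a bystander. Origin at the centre of its underside
- paint_bottle: white paint bottle, 42 across, 105 high, standing; a bystander. Origin at the centre of its underside
- bead_jar: clear jar with white cap, 62 across, 70 high, standing; a bystander. Origin at the centre of its underside
Not all that is in view belongs to the job. Leave any purple look-alike of the long_carton alone.

How it is judged:
On the way, in this order (a step that is already met when the one before it is completed fails the run):
1. the longer carton lies flat along the rail with one end against the stop (gap under 7 mm, square within 6 degrees), and is let go (y of long_carton in the frame of gauge between 0.077 and 0.087 m and x of long_carton in the frame of gauge between -0.11 and -0.07 m and angle between the x axis of long_carton and the y axis of gauge, either way round below 0.105 rad and angle between long_carton's own z axis and vertical below 0.05 rad and height (world z) of long_carton below 0.005 m and contact force between the fingers and long_carton below 0.1 N), for 0.2 s.
2. the slide is pulled out so that the pointer is level with the carton's far end within 8 mm, and held there steadily for 1.2 s, the carton still against the stop (y of long_carton in the frame of gauge between 0.077 and 0.087 m and x of long_carton in the frame of gauge between -0.11 and -0.07 m and angle between the x axis of long_carton and the y axis of gauge, either way round below 0.105 rad and angle between long_carton's own z axis and vertical below 0.05 rad and height (world z) of long_carton below 0.005 m and (x of pointer_tip in the frame of long_carton between 0.072 and 0.088 m or x of pointer_tip in the frame of long_carton between -0.088 and -0.072 m) and velocity of joint slide between -0.03 and 0.03 m/s and value of joint slide above 0.1 m), for 1.2 s.
At the end, for the whole second after the job is handed in: The longer carton lies at rest flat on the bench, lengthwise along the rail, one end within 7 mm of the stop face, square within 6 degrees and no more than 20 mm sideways off the stop's middle; the slide is back home (within 4 mm) (y of long_carton in the frame of gauge between 0.077 and 0.087 m and x of long_carton in the frame of gauge between -0.11 and -0.07 m and angle between the x axis of long_carton and the y axis of gauge, either way round below 0.105 rad and angle between long_carton's own z axis and vertical below 0.05 rad and height (world z) of long_carton below 0.005 m and value of joint slide below 0.004 m and linear speed of long_carton below 0.02 m/s); the robot touches nothing.
It fails at once if the slide snaps back (faster than 0.4 m/s) (velocity of joint slide below -0.4 m/s).
It fails at once if the shorter carton is moved more than 20 mm (distance of short_carton from where it was at the start of the episode above 0.02 m).
It fails at once if the paint bottle is moved more than 20 mm or tipped (distance of paint_bottle from where it was at the start of the episode above 0.02 m or angle between paint_bottle's own z axis and vertical above 0.4 rad).
It fails at once if the bead jar is moved more than 20 mm or tipped (distance of bead_jar from where it was at the start of the episode above 0.02 m or angle between bead_jar's own z axis and vertical above 0.4 rad).
It also fails if it takes over 64 s, if anything falls off the work surface, if the arm or the gripper's body presses on something with over 40 N, if the wrist force passes 120 N, or if a joint passes its speed limit or range.

## Working session

There is one attempt and no reset: what is moved stays moved. The work goes in short steps, Python scripts to look and compute and a tool call to move; the robot and the scene stay as the last step left them, time stands still between calls to the robot, and variables do not carry over. Pictures are saved under pics/ and viewed, at most 14 in all, crops included, and the job is handed in when it is done.

Besides the shell and the picture viewer there is one more tool, called after "Request:" by a JSON object that holds its "name" and its "arguments". apply_moves: Moves the arm, as the interface text tells. Shifts and turns lie within -1 to 1; 1 stands for 30 cm of shift or 180 degrees of turn. Its arguments: {"type":"object","properties":{"targets":{"type":"array","items":{"type":"array"}},"grip_force":{"type":"number"}},"required":["targets"]}

```bash
mkdir -p pics; python3 - <<'E'
from station import r
import cv2,numpy as np
s=r.state();print(s['t'],s['tool_pos'],s['ee_rot'],r.tcp_to_grasp)
a=r.read_camera('top');b=r.read_camera('scene')
cv2.imwrite('pics/top.png',cv2.resize(a[:,:,::-1],(800,600)));cv2.imwrite('pics/scene.png',cv2.resize(b[:,:,::-1],(800,600)))
for c in('top','scene'):
  k=r.calibration(c);print(c,k['K'].tolist(),np.round(k['world_to_cam'],4).tolist())
  for n in('long_carton','short_carton','stop_face','tab','pointer_tip','gauge','paint_bottle','bead_jar'):
    print(n,[(np.round(d['uv'],1).tolist(),round(d['confidence'],2)) for d in r.pinpoint(c,n)])
E
```

```text
0.0 [ 0.17680225 -0.54625033  0.19569305] [ 9.87795942e-01  1.55749173e-01 -1.49269655e-06 -1.17092428e-03] 0.0187
top [[385.9864677128173, 0.0, 255.33645765472284], [0.0, 385.9864677128173, 193.19401205061783], [0.0, 0.0, 1.0]] [[0.0199, -0.9998, 0.0085, -0.0418], [-0.9966, -0.0205, -0.0802, 0.6134], [0.0803, -0.0069, -0.9967, 1.029], [0.0, 0.0, 0.0, 1.0]]
long_carton [([394.8, 181.3], 0.84), ([362.2, 250.8], 0.75)]
short_carton [([117.7, 241.2], 0.76)]
stop_face [([272.3, 218.8], 0.81), ([265.1, 189.6], 0.37)]
tab [([266.6, 186.4], 0.61)]
pointer_tip [([266.7, 189.7], 0.54), ([269.0, 205.6], 0.49)]
gauge [([265.8, 187.5], 0.87)]
paint_bottle [([222.8, 141.1], 0.71)]
bead_jar [([265.3, 143.9], 0.64)]
scene [[492.4336477782283, 0.0, 260.5455925302975], [0.0, 492.4336477782283, 187.0357015968491], [0.0, 0.0, 1.0]] [[-0.8074, 0.59, -0.0021, 0.5057], [0.4601, 0.6273, -0.6283, -0.2018], [-0.3694, -0.5083, -0.7779, 1.7079], [0.0, 0.0, 0.0, 1.0]]
long_carton [([240.2, 131.6], 0.56), ([179.5, 138.3], 0.56)]
short_carton [([378.7, 273.1], 0.62)]
stop_face [([272.4, 184.3], 0.97)]
tab [([246.5, 192.0], 0.48)]
pointer_tip [([257.4, 188.9], 0.55)]
gauge [([248.5, 205.3], 0.63)]
paint_bottle [([234.4, 255.8], 0.54)]
bead_jar [([216.2, 222.9], 0.82)]
```

View pics/top.png

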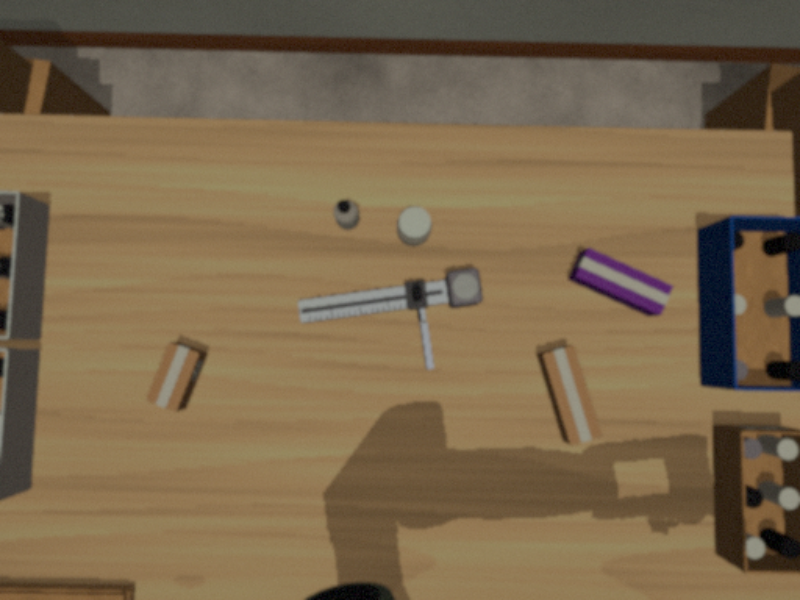

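View pics/scene.png

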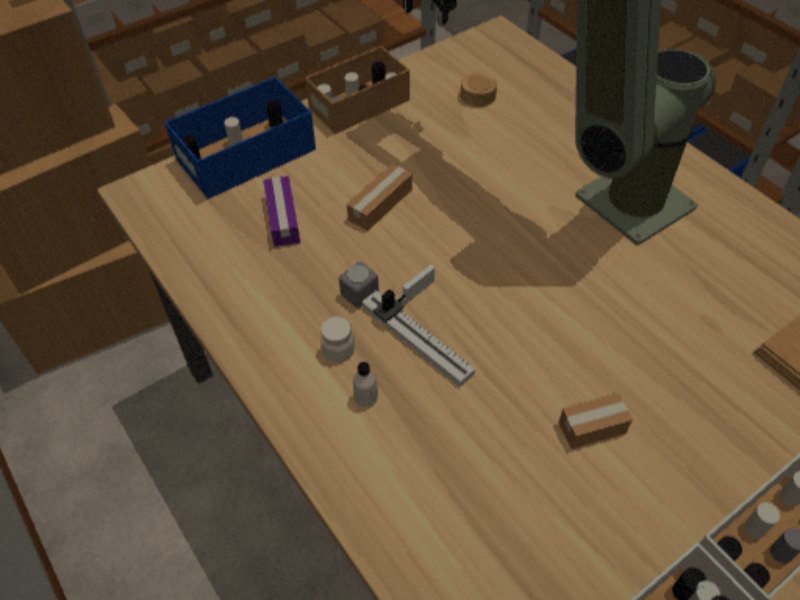

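Top picture (800 px): brown long carton at (569,395), a purple look-alike at (620,282), the brown short carton at (177,375), gauge rail from (300,312) to case (463,287) with the stop at (428,340), bottle at (346,213), jar at (414,226). The brown one at (569,395) fits the description: it is longer than the one at (177,375) and it isn't purple. I'll confirm that with a crop and fit poses to the masks.

```bash
cat > h.py <<'E'
import numpy as np,cv2
from scipy.optimize import minimize
from station import r
CAL={c:r.calibration(c) for c in('top','scene')}
def box(x0,x1,y0,y1,z0,z1): return np.array([[x,y,z] for x in(x0,x1) for y in(y0,y1) for z in(z0,z1)])/1000
LONG=[box(-80,80,-28,28,0,50)]
GAUGE=[box(-20,20,-55,207,0,22),box(-31,31,-111,-55,0,66),box(-130,-50,-12,0,0,45),box(-50,-20,-12,0,0,20),box(-25,25,-18,18,23,34),box(-12,12,-7,7,33,77),box(-46,-25,-2.5,2.5,27,33)]
def proj(P,c,cal=None):
    k=cal or CAL[c];T=np.array(k['world_to_cam']);q=P@T[:3,:3].T+T[:3,3];q=q@np.array(k['K']).T;return q[:,:2]/q[:,2:]
def tf(p,P):
    c,s=np.cos(p[2]),np.sin(p[2]);return P@np.array([[c,s,0],[-s,c,0],[0,0,1]])+[p[0],p[1],0]
def rend(p,boxes,c,S=4):
    m=np.zeros((384*S,512*S),np.uint8)
    for b in boxes:
        h=cv2.convexHull(((proj(tf(p,b),c)+.5)*S-.5).astype(np.float32))
        cv2.fillConvexPoly(m,np.round(h*16).astype(np.int32),255,shift=4)
    return cv2.resize(m,(512,384),interpolation=cv2.INTER_AREA)/255.
def fit(p0,boxes,masks):
    g={c:cv2.GaussianBlur(m.astype(float),(0,0),1) for c,m in masks.items()}
    def f(p): return sum(((cv2.GaussianBlur(rend(p,boxes,c),(0,0),1)-g[c])**2).sum() for c in g)
    p=np.array(p0,float)
    for s in(.02,.005):
        o=minimize(f,p,method='Nelder-Mead',options=dict(initial_simplex=np.vstack([p,p+[s,0,0],p+[0,s,0],p+[0,0,4*s]]),xatol=1e-4,fatol=.1,maxiter=120));p=o.x
    return p,o.fun
def near(L,uv): return min(L,key=lambda d:np.hypot(*(np.array(d['uv'])-uv)))
def ray(uv,c,z):
    k=CAL[c];T=np.array(k['world_to_cam']);R,t=T[:3,:3],T[:3,3];o=-R.T@t
    d=R.T@np.linalg.inv(k['K'])@np.array([uv[0],uv[1],1.]);return o+d*(z-o[2])/d[2]
E
python3 - <<'E'
from h import *
a=r.read_camera('top');b=r.read_camera('scene')
cv2.imwrite('pics/crop.png',cv2.resize(a[140:300,80:440,::-1],(792,352),interpolation=cv2.INTER_CUBIC))
L={};G={}
for c,u in(('top',(364,253)),('scene',(243,125))):
    d=near(r.regions_of(c,'long_carton'),u);L[c]=d['pixels'];print(c,d['uv'],d['confidence'],d['pixels'].sum())
    m=np.zeros((384,512),bool)
    for n in('gauge','tab'):
        ds=r.regions_of(c,n);print(n,[(np.round(e['uv']).tolist(),round(e['confidence'],2),int(e['pixels'].sum())) for e in ds])
        if ds:m|=ds[0]['pixels']
    G[c]=m
lp=ray((364,253),'top',.05);gp=ray((272,218),'top',.0)
print('init',lp,gp, 'short',ray((117.7,241.2),'top',0),'bottle',ray((222.8,141),'top',0),'jar',ray((265.3,144),'top',0))
g0=[gp[0]+.09,gp[1],.09]
for ms in({'top'},{'scene'},{'top','scene'}):
    print(ms,'L',fit([lp[0],lp[1],.2],LONG,{c:L[c] for c in ms}),'G',fit(g0,GAUGE,{c:G[c] for c in ms}))
np.savez('m.npz',L=L['top'],G=G['top'])
E
```

```text
top [363.7, 252.9] 0.88 1569
gauge [([262.0, 194.0], 0.94, 2238)]
tab [([264.0, 187.0], 0.75, 281)]
scene [239.2, 126.7] 0.84 944
gauge [([258.0, 200.0], 0.86, 2028)]
tab [([248.0, 198.0], 0.61, 212)]
init [ 0.45971544 -0.31902061  0.05      ] [ 0.54785467 -0.07730128  0.        ] short [0.47545096 0.34740996 0.        ] bottle [0.76202639 0.06520605 0.        ] jar [ 0.75604523 -0.05494558  0.        ]
{'top'} L (array([ 0.46067523, -0.32422854,  0.29480534]), np.float64(4.596629892056394)) G (array([ 0.62646165, -0.05830319,  0.15897312]), np.float64(19.634194641801205))
{'scene'} L (array([ 0.46377121, -0.32611903,  0.32872249]), np.float64(6.767774862925243)) G (array([ 0.62884282, -0.05863062,  0.15224798]), np.float64(93.84851902275847))
{'scene', 'top'} L (array([ 0.4618674 , -0.32475023,  0.29859982]), np.float64(27.86076710755045)) G (array([ 0.62704208, -0.05845978,  0.15614109]), np.float64(133.5799065049239))
```

View pics/crop.png

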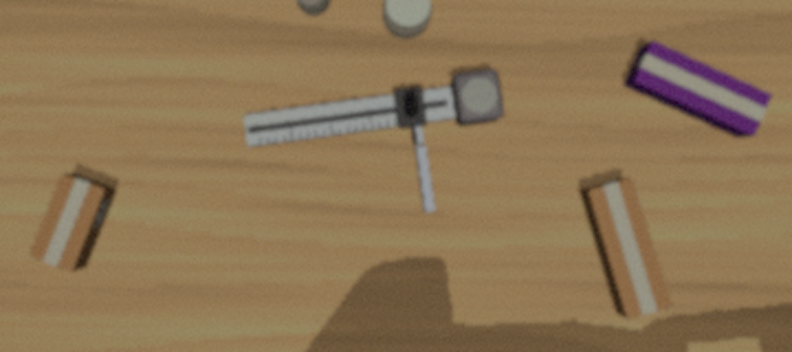

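The crop confirms it: the brown long carton is at (625,245), the short one at (70,220), and the purple one at (700,88) stays untouched. Next I move above the long carton and check with the wrist camera.

Request:
{"name": "apply_moves", "arguments": {"targets": [[[0, 0, 0], [0.2, 0.15, 0], 1], [[0, 0, 0], [0.4, 0.3, 0], 1], [[0, 0, 0], [0.6, 0.45, 0], 1], [[0, 0, 0], [0.8, 0.6, 0], 1], [[0, 0, -0.005], [0.95, 0.737, 0], 1], [[0, 0, -0.005], [0.95, 0.737, 0], 1], [[0, 0, -0.005], [0.95, 0.737, 0], 1], [[0, 0, -0.005], [0.95, 0.737, 0], 1]]}}

```text
t: 2.3
tool_pos: [0.4616, -0.3262, 0.1968]
ee_rot: [0.989, 0.148, -0.0, 0.0]
ft_force: [0.2, 0.0, 0.8]
gripper_width: 0.0855
gripper_force: 0.0
```

```bash
python3 - <<'E'
from h import *
s=r.state();print(s['t'],s['tool_pos'],s['ee_rot'],s['gripper_width'],s['ft_force'])
CAL['wrist']=r.calibration('wrist')
a=r.read_camera('wrist');cv2.imwrite('pics/w1.png',a[:,:,::-1])
ds=r.regions_of('wrist','long_carton');print([(np.round(d['uv']),d['confidence'],d['pixels'].sum()) for d in ds])
m=ds[0]['pixels']
p,f=fit([.461,-.325,.297],LONG,{'wrist':m});print(p,f,'q2yaw',2*np.arctan2(s['ee_rot'][1],s['ee_rot'][0]))
E
```

```text
2.3 [ 0.46163071 -0.32617748  0.1967565 ] [ 9.88949201e-01  1.48254275e-01 -3.71829754e-04  1.02098906e-04] 0.08548182030291197 [0.2306265  0.00171302 0.7784888 ]
[(array([256., 162.]), 0.92, np.int64(6530)), (array([403.,  37.]), 0.56, np.int64(8276))]
[ 0.46293106 -0.32558094  0.29743421] 44.77941659995324 q2yaw 0.29760563449825006
```

View pics/w1.png

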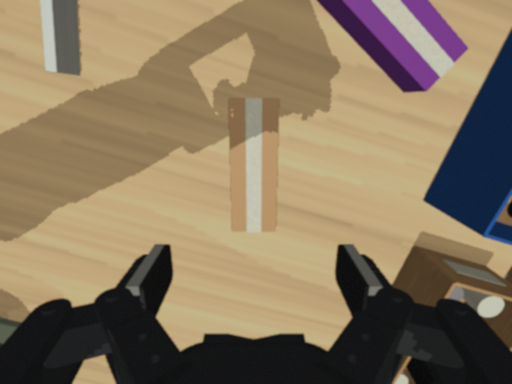

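The wrist picture shows the brown carton at (254,165), squarely between the open fingers, with the purple one off at (400,40). I descend and grip.

Request:
{"name": "apply_moves", "arguments": {"targets": [[[0, 0, 0], [0.004, 0.002, -0.2], 1], [[0, 0, 0], [0.004, 0.002, -0.4], 1], [[0, 0, 0], [0.004, 0.002, -0.55], 1], [[0, 0, 0], [0.004, 0.002, -0.612], 1], [[0, 0, 0], [0.004, 0.002, -0.612], 1], [[0, 0, 0], [0.004, 0.002, -0.612], -0.6], [[0, 0, 0], [0.004, 0.002, -0.612], -0.6], [[0, 0, 0], [0.004, 0.002, -0.612], -0.6]], "grip_force": 40}}

```text
t: 3.4
tool_pos: [0.464, -0.326, 0.0149]
ee_rot: [0.989, 0.148, 0.001, 0.001]
ft_force: [-4.8, 12.6, 26.7]
gripper_width: 0.0319
gripper_force: 14.1
```

Request:
{"name": "apply_moves", "arguments": {"targets": [[[0, 0, 0], [0, 0, 0], -0.6], [[0, 0, 0], [0, 0, 0], -0.6], [[0, 0, 0], [0, 0, 0], -0.6], [[0, 0, 0], [0, 0, 0.05], -0.6], [[0, 0, 0], [0, 0, 0.15], -0.6], [[0, 0, 0], [0, 0, 0.3], -0.6], [[0, 0, 0], [0, 0, 0.4], -0.6], [[0, 0, 0], [0, 0, 0.4], -0.6]]}}

```text
t: 4.4
tool_pos: [0.4654, -0.3276, 0.1377]
ee_rot: [0.989, 0.148, 0.003, 0.003]
ft_force: [-0.2, 0.1, 0.7]
gripper_width: 0.0172
gripper_force: 0.0
```

```bash
python3 - <<'E'
from h import *
s=r.state();print(s['t'],s['tool_pos'],s['ft_force'],s['gripper_width'],s['gripper_force'])
# refine gauge using pinpoints + repeated top fits
r.read_camera('top');r.read_camera('scene')
for i in range(3):
    r.read_camera('top');m=r.regions_of('top','gauge')[0]['pixels']|r.regions_of('top','tab')[0]['pixels']
    print(fit([.6265,-.0584,.157],GAUGE,{'top':m}))
for c,P in(('top',[[-.09,0,.025],[0,0,.058]]),('scene',[[-.09,0,.025],[0,0,.058]])):
    print(c,np.round(proj(tf([.6265,-.0584,.157],np.array(P)),c),1).tolist(),[np.round(r.pinpoint(c,n)[0]['uv'],1).tolist() if r.pinpoint(c,n) else None for n in('stop_face','tab')])
E
```

```text
4.4 [ 0.46541384 -0.32756452  0.13772167] [-0.2035543   0.08483412  0.67149146] 0.017214162773562785 0.0
(array([ 0.62683582, -0.05807646,  0.15698073]), np.float64(59.47930802851634))
(array([ 0.62637919, -0.05817284,  0.15600503]), np.float64(57.88887714843156))
(array([ 0.62654066, -0.05812901,  0.15820573]), np.float64(48.64608845313451))
top [[270.6, 221.6], [266.5, 187.7]] [[273.4, 221.3], [267.3, 189.4]]
scene [[269.9, 182.0], [248.9, 191.5]] [[271.2, 184.7], [247.8, 194.1]]
```

The fingers closed to 17 mm, so the grip missed. I look again.

```bash
python3 - <<'E'
from h import *
a=r.read_camera('wrist');b=r.read_camera('scene')
cv2.imwrite('pics/w2.png',np.hstack([a[:,:,::-1][:, ::1][::2,::2],cv2.resize(b[70:190,170:330,::-1],(256,192))]).repeat(1,0))
cv2.imwrite('pics/w2.png',np.hstack([cv2.resize(a[:,:,::-1],(400,300)),cv2.resize(b[70:190,170:330,::-1],(400,300))]))
for c in('top','scene','wrist'):
    r.read_camera(c);CAL[c]=r.calibration(c)
    for d in r.regions_of(c,'long_carton'):
        print(c,np.round(d['uv']),round(d['confidence'],2),d['pixels'].sum(),fit([.462,-.325,.297],LONG,{c:d['pixels']}) )
E
```

```text
top [364. 247.] 0.93 1308 (array([ 0.461379  , -0.32376835,  0.29446391]), np.float64(207.1790354858186))
top [399. 185.] 0.82 1578 (array([ 0.61054796, -0.03448876,  0.13210415]), np.float64(2665.8248867783223))
scene [179. 136.] 0.72 744 (array([ 0.80666811, -1.96515642,  1.75954509]), np.float64(678.5428802941791))
scene [240. 129.] 0.7 974 (array([ 0.46201544, -0.32506373,  0.30115332]), np.float64(4.274972214468926))
wrist [254. 168.] 0.87 8813 (array([ 0.46277379, -0.32524167,  0.29792425]), np.float64(573.8452118396295))
wrist [443.  35.] 0.56 10029 (array([ 0.04274074, -0.545     ,  0.77996296]), np.float64(9893.247141764907))
```

View pics/w2.png

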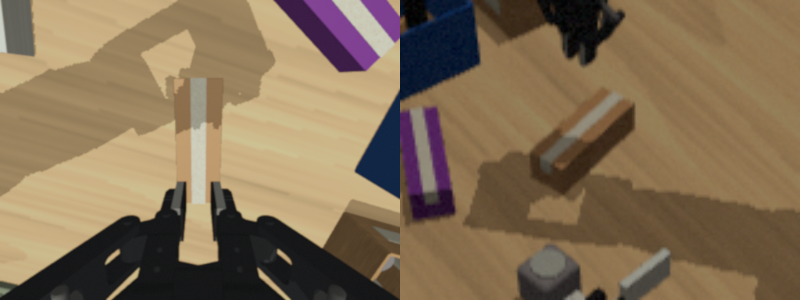

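The carton lies unmoved at (198,135) in the left half, with the fingers shut short of it. I open, descend in small steps and check before closing.

Request:
{"name": "apply_moves", "arguments": {"targets": [[[0, 0, 0], [0, 0, 0], 1], [[0, 0, 0], [0, 0, 0], 1], [[0, 0, 0], [0, 0, 0], 1], [[0, 0, 0], [0, 0, 0], 1], [[0, 0, 0], [0, 0, 0], 1], [[0, 0, 0], [0, 0, 0], 1]]}}

```text
t: 6.5
tool_pos: [0.4631, -0.3254, 0.1333]
ee_rot: [0.989, 0.148, -0.0, -0.0]
ft_force: [-0.1, -0.2, 0.6]
gripper_width: 0.0856
gripper_force: 0.0
```

```bash
python3 - <<'E'
from h import *
s=r.state();print(s['t'],s['tool_pos'],s['ee_rot'],s['ft_force'],s['gripper_width'])
for c in('top','scene','wrist'):
    r.read_camera(c);CAL[c]=r.calibration(c)
    for d in r.regions_of(c,'long_carton'):
        p,f=fit([.462,-.325,.297],LONG,{c:d['pixels']})
        if f<800: print(c,np.round(d['uv']),round(d['confidence'],2),d['pixels'].sum(),p,f)
E
```

```text
6.5 [ 0.46313493 -0.32540192  0.13326132] [ 9.88986536e-01  1.48005508e-01 -9.91844128e-06 -4.81316867e-06] [-0.13029438 -0.17649401  0.57931759] 0.0856476064578328
top [360. 246.] 0.7 1178 [ 0.46141507 -0.32334368  0.27749679] 332.45785260551736
scene [179. 139.] 0.95 777 [ 0.80666811 -1.96515642  1.75954509] 711.4133141062822
scene [238. 128.] 0.6 980 [ 0.46313672 -0.32570841  0.29832402] 1.8082807588929342
wrist [253. 175.] 0.78 9261 [ 0.46260046 -0.32551565  0.29789766] 39.49042885135169
```

Request:
{"name": "apply_moves", "arguments": {"targets": [[[0, 0, 0], [0, 0, -0.2], 1], [[0, 0, 0], [0, 0, -0.32], 1], [[0, 0, 0], [0, 0, -0.38], 1], [[0, 0, 0], [0, 0, -0.39], 1], [[0, 0, 0], [0, 0, -0.39], 1], [[0, 0, 0], [0, 0, -0.39], 1]]}}

```text
t: 7.55
tool_pos: [0.4645, -0.3267, 0.0182]
ee_rot: [0.989, 0.148, 0.001, 0.001]
ft_force: [-0.4, -0.8, 0.6]
gripper_width: 0.0854
gripper_force: 0.0
```

Request:
{"name": "apply_moves", "arguments": {"targets": [[[0, 0, 0], [0, 0, 0], 0.2], [[0, 0, 0], [0, 0, 0], 0.2], [[0, 0, 0], [0, 0, 0], 0.2], [[0, 0, 0], [0, 0, 0], 0.2]]}}

```text
t: 8.05
tool_pos: [0.4631, -0.3254, 0.0163]
ee_rot: [0.989, 0.148, -0.0, -0.0]
ft_force: [0.8, 0.0, 0.5]
gripper_width: 0.0514
gripper_force: 0.0
```

```bash
python3 - <<'E'
from h import *
s=r.state();print(s['t'],s['tool_pos'],s['ee_rot'],s['ft_force'],s['gripper_width'],s['gripper_force'])
a=r.read_camera('wrist');b=r.read_camera('scene')
cv2.imwrite('pics/w3.png',np.hstack([cv2.resize(a[:,:,::-1],(400,300)),cv2.resize(b[70:190,170:330,::-1],(400,300))]))
E
```

```text
8.05 [ 0.46309028 -0.32538454  0.01627703] [ 9.88987227e-01  1.48000891e-01 -2.55429049e-05 -2.03645703e-05] [0.77762842 0.02423062 0.45167591] 0.051359022850241735 0.0
```

View pics/w3.png

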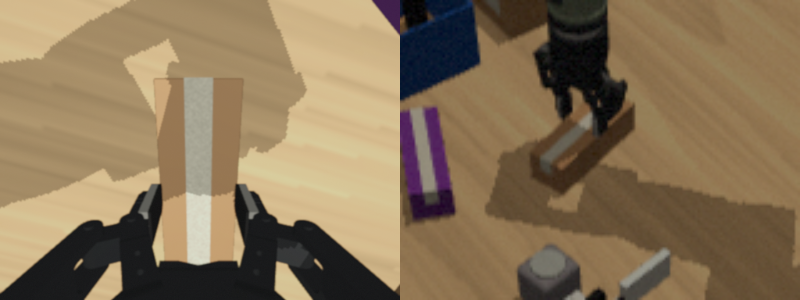

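```bash
python3 - <<'E'
from h import *
from scipy.spatial.transform import Rotation as Ro
s=r.state();R=Ro.from_quat(s['ee_rot']).as_matrix();t=s['tool_pos']
k=r.calibration('wrist');print(k['K'][0]);T=np.array(k['world_to_cam']);print('cam in tool',R.T@(-T[:3,:3].T@T[:3,3]-t))
P=np.array([[0,y,z] for z in(0,-.019,-.035,-.05) for y in(-.0257,.0257)])
W=P@R.T+t
print('wrist x400',np.round(proj(W,'wrist',k)*400/512).tolist())
print('scene crop',np.round((proj(W,'scene')-[170,70])*2.5+[400,0]).tolist())
Lc=tf([.463,-.3256,.298],LONG[0])
print('carton wrist',np.round(proj(Lc,'wrist',k)*400/512).tolist()); print('scene',np.round((proj(Lc,'scene')-[170,70])*2.5+[400,0]).tolist())
b=r.read_camera('scene');cv2.imwrite('pics/s4.png',cv2.resize(b[85:150,210:280,::-1],(630,585),interpolation=cv2.INTER_CUBIC))
print('scene crop4',np.round((proj(W,'scene')-[210,85])*9).tolist(),np.round((proj(Lc,'scene')-[210,85])*9).tolist())
E
```

```text
[282.61604382   0.         253.59698178]
cam in tool [ 7.90503499e-02 -1.33158106e-04 -1.77669165e-01]
wrist x400 [[169.0, 173.0], [228.0, 173.0], [166.0, 183.0], [231.0, 183.0], [163.0, 193.0], [234.0, 193.0], [159.0, 204.0], [237.0, 204.0]]
scene crop [[597.0, 153.0], [568.0, 137.0], [597.0, 142.0], [567.0, 127.0], [597.0, 134.0], [567.0, 118.0], [597.0, 126.0], [566.0, 110.0]]
carton wrist [[225.0, 236.0], [232.0, 277.0], [172.0, 237.0], [165.0, 277.0], [232.0, 77.0], [244.0, 77.0], [165.0, 77.0], [153.0, 77.0]]
scene [[602.0, 113.0], [601.0, 86.0], [634.0, 129.0], [634.0, 103.0], [530.0, 178.0], [528.0, 151.0], [563.0, 196.0], [561.0, 169.0]]
scene crop4 [[351.0, 414.0], [244.0, 358.0], [349.0, 378.0], [242.0, 321.0], [349.0, 347.0], [241.0, 290.0], [348.0, 317.0], [239.0, 261.0]] [[367.0, 271.0], [365.0, 175.0], [481.0, 330.0], [481.0, 234.0], [109.0, 505.0], [101.0, 409.0], [225.0, 569.0], [219.0, 474.0]]
```

View pics/s4.png

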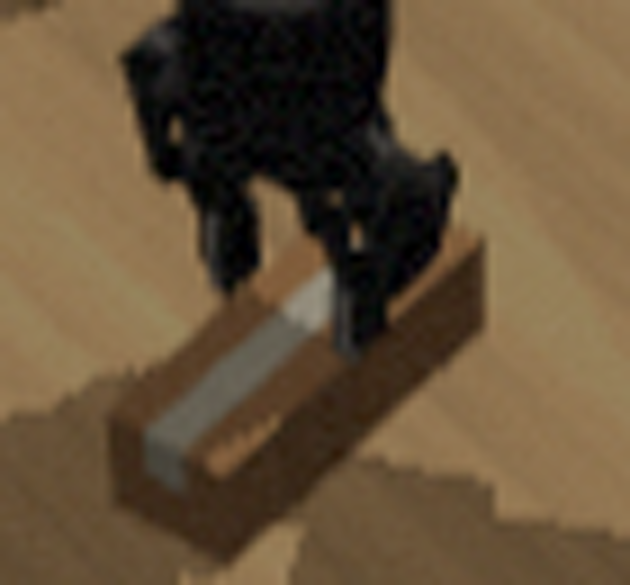

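Crop: the fingertips (at (230,290) and (350,355)) stand on the carton's top edges, about 33 mm behind the reported TCP. So the first descent was too shallow. I open and go lower in steps, watching the force.

Request:
{"name": "apply_moves", "arguments": {"targets": [[[0, 0, 0], [0, 0, 0.02], 1], [[0, 0, 0], [0, 0, 0.02], 1], [[0, 0, 0], [0, 0, 0.02], 1], [[0, 0, 0], [0, 0, -0.03], 1], [[0, 0, 0], [0, 0, -0.06], 1], [[0, 0, 0], [0, 0, -0.08], 1], [[0, 0, 0], [0, 0, -0.08], 1], [[0, 0, 0], [0, 0, -0.08], 1]]}}

```text
t: 9.2
tool_pos: [0.4633, -0.3256, -0.0076]
ee_rot: [0.989, 0.148, 0.0, 0.0]
ft_force: [0.2, -0.5, -0.1]
gripper_width: 0.0854
gripper_force: 0.0
```

Request:
{"name": "apply_moves", "arguments": {"targets": [[[0, 0, 0], [0, 0, -0.02], 1], [[0, 0, 0], [0, 0, -0.03], 1], [[0, 0, 0], [0, 0, -0.04], 1], [[0, 0, 0], [0, 0, -0.04], 1]]}}

```text
t: 9.7
tool_pos: [0.4629, -0.3252, -0.0201]
ee_rot: [0.989, 0.148, -0.0, -0.0]
ft_force: [0.4, 0.7, 0.2]
gripper_width: 0.0851
gripper_force: 0.0
```

```bash
python3 - <<'E'
from h import *
from scipy.spatial.transform import Rotation as Ro
s=r.state();R=Ro.from_quat(s['ee_rot']).as_matrix();t=s['tool_pos'];print(s['t'],t,s['ft_force'],s['gripper_width'])
b=r.read_camera('scene');cv2.imwrite('pics/s5.png',cv2.resize(b[85:150,210:280,::-1],(630,585),interpolation=cv2.INTER_CUBIC))
P=np.array([[0,y,z] for z in(0,-.02,-.04) for y in(-.0427,.0427)])
print('scene crop',np.round((proj(P@R.T+t,'scene')-[210,85])*9).tolist())
E
```

```text
9.7 [ 0.46288433 -0.32518199 -0.02007951] [0.42641698 0.67333586 0.22932692] 0.08509674579901323
scene crop [[388.0, 501.0], [215.0, 407.0], [387.0, 464.0], [212.0, 370.0], [387.0, 426.0], [210.0, 332.0]]
```

View pics/s5.png

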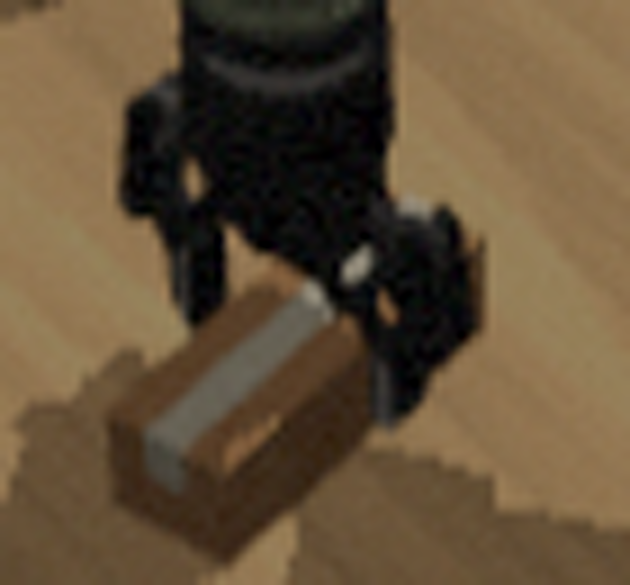

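The fingers are now astride the carton with tips near z 0.02 and no contact: the real tips sit about 27 mm above the reported TCP. I grip.

Request:
{"name": "apply_moves", "arguments": {"targets": [[[0, 0, 0], [0, 0, 0], 0], [[0, 0, 0], [0, 0, 0], 0], [[0, 0, 0], [0, 0, 0], 0], [[0, 0, 0], [0, 0, 0], 0], [[0, 0, 0], [0, 0, 0], 0]], "grip_force": 40}}

```text
t: 10.38
tool_pos: [0.4634, -0.3257, -0.0194]
ee_rot: [0.989, 0.148, 0.0, 0.0]
ft_force: [-0.4, 0.6, 2.1]
gripper_width: 0.0554
gripper_force: 44.5
```

Request:
{"name": "apply_moves", "arguments": {"targets": [[[0, 0, 0], [0, 0, 0.03], 0], [[0, 0, 0], [0, 0, 0.08], 0], [[0, 0, 0], [0, 0, 0.18], 0], [[0, 0, 0], [0, 0, 0.3], 0], [[0, 0, 0], [0, 0, 0.4], 0], [[0, 0, 0], [0, 0, 0.5], 0], [[0, 0, 0], [0, 0, 0.5], 0], [[0, 0, 0], [0, 0, 0.5], 0]]}}

```text
t: 11.38
tool_pos: [0.4624, -0.3248, 0.1294]
ee_rot: [0.989, 0.148, -0.001, -0.001]
ft_force: [-0.8, 0.0, -2.4]
gripper_width: 0.0556
gripper_force: 44.3
```

Request:
{"name": "apply_moves", "arguments": {"targets": [[[0, 0, 0.04], [0.02, 0.1, 0], 0], [[0, 0, 0.09], [0.045, 0.22, 0], 0], [[0, 0, 0.14], [0.07, 0.34, 0], 0], [[0, 0, 0.19], [0.09, 0.46, 0], 0], [[0, 0, 0.24], [0.11, 0.58, 0], 0], [[0, 0, 0.29], [0.135, 0.7, 0], 0], [[0, 0, 0.34], [0.155, 0.82, 0], 0], [[0, 0, 0.38], [0.17, 0.9, 0], 0]]}}

```text
t: 12.38
tool_pos: [0.5124, -0.0533, 0.1279]
ee_rot: [0.733, 0.68, -0.001, -0.002]
ft_force: [0.3, -0.3, -2.4]
gripper_width: 0.0557
gripper_force: 44.1
```

Request:
{"name": "apply_moves", "arguments": {"targets": [[[0, 0, 0.035], [0.016, 0.12, 0], 0], [[0, 0, 0.075], [0.032, 0.24, 0], 0], [[0, 0, 0.075], [0.032, 0.24, 0], 0], [[0, 0, 0.075], [0.032, 0.24, 0], 0], [[0, 0, 0.075], [0.032, 0.24, 0], 0]]}}

```text
t: 13.0
tool_pos: [0.5232, 0.0158, 0.1295]
ee_rot: [0.651, 0.759, -0.001, -0.001]
ft_force: [0.5, -0.7, -2.8]
gripper_width: 0.0555
gripper_force: 44.2
```

```bash
python3 - <<'E'
from h import *
s=r.state();q=s['ee_rot'];print(s['t'],s['tool_pos'],q,2*np.arctan2(q[1],q[0]),s['ft_force'],s['gripper_width'])
CAL['wrist']=r.calibration('wrist');a=r.read_camera('wrist')
G0=np.array([.6265,-.0582,.157])
for n in('gauge','stop_face','tab','pointer_tip'):
    ds=r.regions_of('wrist',n);print(n,[(np.round(d['uv']).tolist(),round(d['confidence'],2),int(d['pixels'].sum())) for d in ds],[(np.round(d['uv'],1).tolist(),round(d['confidence'],2)) for d in r.pinpoint('wrist',n)])
print(proj(tf(G0,np.array([[-.09,0,.025],[0,0,.058],[-.046,0,.03],[0,0,0]])),'wrist').round(1).tolist())
cv2.imwrite('pics/w6.png',a[:,:,::-1])
E
```

```text
13.0 [0.52316757 0.01577582 0.12952855] [ 6.50558069e-01  7.59456158e-01 -5.25103684e-04 -5.16011094e-04] 1.7249541233504788 [ 0.529717   -0.65815997 -2.81140461] 0.05554112365384922
gauge [] [([330.4, 247.3], 0.97)]
stop_face [([345.0, 151.0], 0.93, 7737)] []
tab [([352.0, 255.0], 0.57, 662)] [([347.9, 273.6], 0.61)]
pointer_tip [([351.0, 256.0], 0.8, 700)] []
[[254.4, 255.9], [342.6, 272.6], [293.9, 258.1], [328.4, 244.8]]
```

View pics/w6.png

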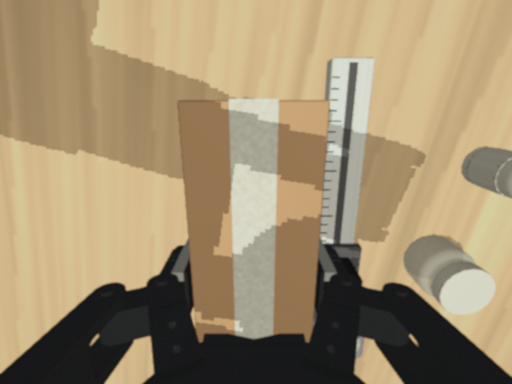

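The carton is held at (254,215), parallel to the rail (rail end at (350,58)). I check the numbers against the rail ends and the carton's in-hand pose.

```bash
python3 - <<'E'
from h import *
CAL['wrist']=r.calibration('wrist');s=r.state()
for G0 in([.6265,-.0582,.157],[.6265,-.0582,.167]):
    print(proj(tf(G0,np.array([[-.02,.207,.022],[.02,.207,.022],[-.02,.05,.022],[.02,.05,.022]])),'wrist').round(1).tolist())
t=s['tool_pos']
for dz in(.149,.152,.146):
    b=LONG[0]+[0,0,dz];print(dz,proj(tf([t[0],t[1],1.725],b),'wrist').round(1)[[1,3,5,7]].tolist())
a=cv2.imread('pics/w6.png').astype(int)
for v in(65,100,150,200):  # rail bright columns
    row=a[v].min(1);print(v,np.where((row[310:400]>120))[0][[0,-1]]+310 if (row[310:400]>120).any() else None)
E
```

```text
[[328.9, 55.9], [372.3, 55.8], [317.5, 213.9], [354.2, 213.8]]
[[326.6, 56.2], [370.1, 55.6], [317.0, 214.1], [353.7, 213.7]]
0.149 [[305.3, 409.0], [201.7, 409.1], [329.8, 96.9], [176.8, 97.0]]
0.152 [[306.3, 414.9], [200.7, 414.9], [332.0, 96.9], [174.6, 96.9]]
0.146 [[304.3, 403.3], [202.7, 403.4], [327.8, 97.0], [178.8, 97.1]]
65 [310 399]
100 [329 399]
150 [327 364]
200 [323 358]
```

Request:
{"name": "apply_moves", "arguments": {"targets": [[[0, 0, 0], [0, 0, -0.15], 0], [[0, 0, 0], [0, 0, -0.3], 0], [[0, 0, 0], [0, 0, -0.4], 0], [[0, 0, 0], [0, 0, -0.46], 0], [[0, 0, 0], [0, 0, -0.485], 0], [[0, 0, 0], [0, 0, -0.493], 0], [[0, 0, 0], [0, 0, -0.493], 0]]}}

```text
t: 14.32
tool_pos: [0.5249, 0.0165, -0.0166]
ee_rot: [0.65, 0.76, 0.001, 0.001]
ft_force: [0.2, 0.2, -1.8]
gripper_width: 0.0555
gripper_force: 44.2
```

Request:
{"name": "apply_moves", "arguments": {"targets": [[[0, 0, 0], [0.001, -0.008, 0], 0], [[0, 0, 0], [0.0025, -0.016, 0], 0], [[0, 0, 0], [0.003, -0.02, 0], 0], [[0, 0, 0], [0.003, -0.02, 0], 0]]}}

```text
t: 14.82
tool_pos: [0.5247, 0.0105, -0.0176]
ee_rot: [0.65, 0.76, 0.0, 0.0]
ft_force: [-0.2, -0.9, -2.1]
gripper_width: 0.0555
gripper_force: 44.2
```

Request:
{"name": "apply_moves", "arguments": {"targets": [[[0, 0, 0], [0.001, -0.004, 0], 0], [[0, 0, 0], [0.0015, -0.008, 0], 0], [[0, 0, 0], [0.0015, -0.01, 0], 0], [[0, 0, 0], [0.0015, -0.01, 0], 0]]}}

```text
t: 15.32
tool_pos: [0.5251, 0.0076, -0.0176]
ee_rot: [0.65, 0.76, -0.0, -0.0]
ft_force: [0.7, 0.4, -1.8]
gripper_width: 0.0551
gripper_force: 44.2
```

Request:
{"name": "apply_moves", "arguments": {"targets": [[[0, 0, 0], [0.0005, -0.003, 0], 0], [[0, 0, 0], [0.001, -0.005, 0], 0], [[0, 0, 0], [0.001, -0.005, 0], 0]]}}

```text
t: 15.7
tool_pos: [0.5253, 0.0062, -0.0176]
ee_rot: [0.65, 0.76, 0.0, -0.0]
ft_force: [-1.0, -0.2, -1.4]
gripper_width: 0.0555
gripper_force: 44.2
```

Request:
{"name": "apply_moves", "arguments": {"targets": [[[0, 0, 0], [0.0005, -0.003, 0], 0], [[0, 0, 0], [0.001, -0.006, 0], 0], [[0, 0, 0], [0.001, -0.006, 0], 0]]}}

```text
t: 16.08
tool_pos: [0.5253, 0.0063, -0.0176]
ee_rot: [0.65, 0.76, 0.001, -0.001]
ft_force: [-1.1, 7.5, 0.5]
gripper_width: 0.0554
gripper_force: 44.5
```

Request:
{"name": "apply_moves", "arguments": {"targets": [[[0, 0, 0], [0.0005, -0.003, 0], 0], [[0, 0, 0], [0.001, -0.006, 0], 0], [[0, 0, 0], [0.001, -0.006, 0], 0]]}}

```text
t: 16.45
tool_pos: [0.5252, 0.0064, -0.0175]
ee_rot: [0.65, 0.76, 0.002, -0.002]
ft_force: [-2.2, 14.5, 2.7]
gripper_width: 0.0557
gripper_force: 44.7
```

Contact with the stop (14.5 N). I relax the push, seat the carton, release it and lift straight up.

Request:
{"name": "apply_moves", "arguments": {"targets": [[[0, 0, 0], [-0.0013, 0.008, -0.004], 0], [[0, 0, 0], [-0.0013, 0.008, -0.008], 0], [[0, 0, 0], [-0.0013, 0.008, -0.008], 0], [[0, 0, 0], [-0.0013, 0.008, -0.008], 0.7], [[0, 0, 0], [-0.0013, 0.008, -0.008], 0.7], [[0, 0, 0], [-0.0013, 0.008, -0.008], 0.7]]}}

```text
t: 17.2
tool_pos: [0.5258, 0.0044, -0.02]
ee_rot: [0.65, 0.76, -0.0, 0.0]
ft_force: [-0.3, 1.3, -0.1]
gripper_width: 0.0723
gripper_force: 0.0
```

Request:
{"name": "apply_moves", "arguments": {"targets": [[[0, 0, 0], [0, 0, 0.02], 0.7], [[0, 0, 0], [0, 0, 0.08], 0.7], [[0, 0, 0], [0, 0, 0.2], 0.7], [[0, 0, 0], [0, 0, 0.35], 0.7], [[0, 0, 0], [0, 0, 0.5], 0.7], [[0, 0, 0], [0, 0, 0.55], 0.7], [[0, 0, 0], [0, 0, 0.55], 0.7]]}}

```text
t: 18.08
tool_pos: [0.5266, 0.0047, 0.1467]
ee_rot: [0.65, 0.76, 0.001, 0.001]
ft_force: [0.2, -0.5, -0.7]
gripper_width: 0.0725
gripper_force: 0.0
```

```bash
cat > chk.py <<'E'
from h import *
s=r.state();q=s['ee_rot'];print(s['t'],s['tool_pos'],2*np.arctan2(q[1],q[0]),s['ft_force'],s['gripper_width'])
G0=np.array([.6265,-.0582,.157])
p0=tf(G0,np.array([[-.09,.08,0]]))[0]
for c in('scene','wrist'):
    CAL[c]=r.calibration(c);a=r.read_camera(c)
    ds=r.regions_of(c,'long_carton')
    for d in ds:
        p,f=fit([p0[0],p0[1],1.728],LONG,{c:d['pixels']})
        if f<900:
            rel=tf([0,0,-G0[2]],np.array([[p[0]-G0[0],p[1]-G0[1],0]]))[0];print(c,d['uv'],'carton in gauge',rel.round(4),p[2]-G0[2]-np.pi/2,f)
E
python3 chk.py; python3 - <<'E'
from h import *
b=r.read_camera('scene');a=r.read_camera('wrist')
cv2.imwrite('pics/s7.png',np.hstack([cv2.resize(a[:,:,::-1],(400,300)),cv2.resize(b[110:290,190:430,::-1],(400,300))]))
E
```

```text
18.075 [0.52658541 0.00472188 0.14666867] 1.7264946326966597 [ 0.20011648 -0.53365815 -0.70682417] 0.07246533998311992
scene [285.5, 196.3] carton in gauge [-0.089   0.0768  0.    ] 0.004242451105774148 5.184320814371707
scene [178.6, 135.8] carton in gauge [-0.024 -0.36   0.   ] -0.5531538585016804 22.246998214445107
wrist [255.1, 171.8] carton in gauge [-0.0896  0.0785  0.    ] 0.001693313835870125 76.02695928117909
```

View pics/s7.png

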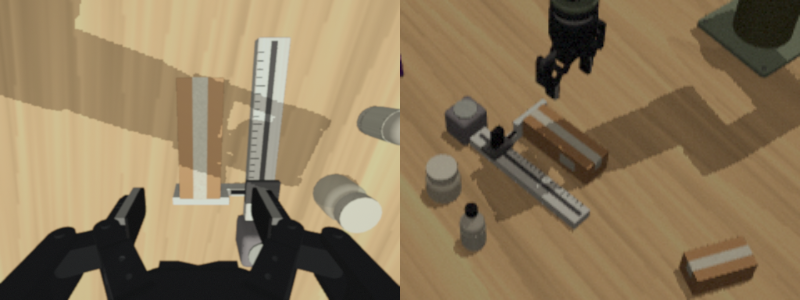

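Pictures: the carton lies squarely against the stop (left half, (200,135)), parallel to the rail, with the bystanders untouched. Now I turn and move above the tab.

Request:
{"name": "apply_moves", "arguments": {"targets": [[[0, 0, -0.05], [0.03, -0.02, 0], -0.06], [[0, 0, -0.1], [0.07, -0.045, 0], -0.06], [[0, 0, -0.15], [0.11, -0.07, 0], -0.06], [[0, 0, -0.2], [0.15, -0.095, 0], -0.06], [[0, 0, -0.25], [0.19, -0.12, 0], -0.06], [[0, 0, -0.3], [0.23, -0.145, 0], -0.06], [[0, 0, -0.35], [0.27, -0.17, 0], -0.06], [[0, 0, -0.4], [0.3, -0.19, 0], -0.06]]}}

```text
t: 19.38
tool_pos: [0.6154, -0.0523, 0.1435]
ee_rot: [0.973, 0.23, -0.001, -0.001]
ft_force: [-0.2, 0.4, -0.8]
gripper_width: 0.0399
gripper_force: 0.0
```

Request:
{"name": "apply_moves", "arguments": {"targets": [[[0, 0, -0.05], [0.02, -0.01, 0], -0.06], [[0, 0, -0.1], [0.035, -0.023, 0], -0.06], [[0, 0, -0.1], [0.035, -0.023, 0], -0.06], [[0, 0, -0.1], [0.035, -0.023, 0], -0.06], [[0, 0, -0.1], [0.035, -0.023, 0], -0.06]]}}

```text
t: 20.0
tool_pos: [0.6258, -0.0588, 0.1447]
ee_rot: [0.997, 0.078, -0.0, -0.0]
ft_force: [0.3, 0.7, -0.0]
gripper_width: 0.0402
gripper_force: 0.0
```

```bash
python3 - <<'E'
from h import *
s=r.state();q=s['ee_rot'];print(s['t'],s['tool_pos'],q,s['qpos'],s['gripper_width'])
k=CAL['wrist']=r.calibration('wrist');a=r.read_camera('wrist')
G=[]
for n in('tab','gauge','stop_face','pointer_tip'):
    print(n,[(np.round(d['uv'],1).tolist(),round(d['confidence'],2)) for d in r.pinpoint('wrist',n)])
    if n in('tab','gauge'):
        ds=r.regions_of('wrist',n);print([(np.round(d['uv']).tolist(),int(d['pixels'].sum())) for d in ds])
for dy in(0,-.002):
  g=[.6265-.156*dy,-.0582+dy,.157]
  print(proj(tf(g,np.array([[0,0,.058],[0,0,0],[-.09,0,.025],[-.046,0,.03]])),'wrist').round(1).tolist())
for d in r.pinpoint('wrist','tab')[:1]: print('tab world',ray(d['uv'],'wrist',.058))
cv2.imwrite('pics/w8.png',a[:,:,::-1])
E
```

```text
20.0 [ 0.62576439 -0.05877061  0.14470582] [ 9.96915250e-01  7.84849571e-02 -2.85671679e-04 -1.22164970e-04] [-2.31257970e-01  3.62186681e-01  1.45491939e+00  6.03105820e-05
  1.32510521e+00  1.18239215e+00] 0.040160144207358264
tab [([257.9, 184.0], 0.86)]
[([254.0, 178.0], 1742)]
gauge [([252.1, 171.8], 0.72), ([267.3, 56.7], 0.48)]
[([249.0, 178.0], 14286), ([257.0, 176.0], 1640)]
stop_face [([255.5, 246.5], 0.75)]
pointer_tip [([256.9, 214.8], 0.83)]
[[253.2, 184.4], [253.2, 170.3], [253.4, 249.3], [253.3, 216.7]]
[[255.3, 184.4], [254.9, 170.3], [255.1, 249.3], [255.1, 216.7]]
tab world [ 0.62758997 -0.06267361  0.058     ]
```

View pics/w8.png

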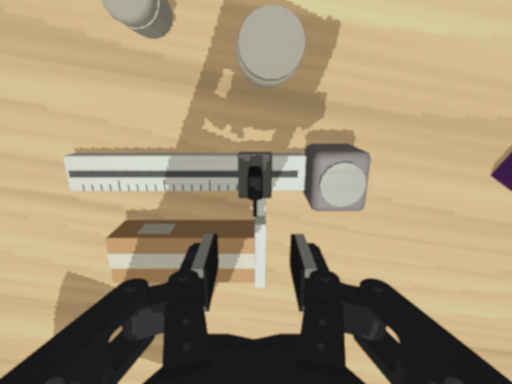

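Tab at (256,180), centred between the fingers (210 and 297); jar (270,45) and case (340,180) are clear. I descend and grip the tab.

Request:
{"name": "apply_moves", "arguments": {"targets": [[[0, 0, 0], [0.001, -0.007, -0.12], -0.06], [[0, 0, 0], [0.001, -0.007, -0.24], -0.06], [[0, 0, 0], [0.001, -0.007, -0.33], -0.06], [[0, 0, 0], [0.001, -0.007, -0.4], -0.06], [[0, 0, 0], [0.001, -0.007, -0.435], -0.06], [[0, 0, 0], [0.001, -0.007, -0.435], -0.06], [[0, 0, 0], [0.001, -0.007, -0.435], -0.06]]}}

```text
t: 21.28
tool_pos: [0.6276, -0.0614, 0.0158]
ee_rot: [0.997, 0.078, 0.001, 0.0]
ft_force: [-0.1, -0.6, -0.3]
gripper_width: 0.04
gripper_force: 0.0
```

Request:
{"name": "apply_moves", "arguments": {"targets": [[[0, 0, 0], [0, 0, 0], -0.5], [[0, 0, 0], [0, 0, 0], -0.9], [[0, 0, 0], [0, 0, 0], -0.9], [[0, 0, 0], [0, 0, 0], -0.9], [[0, 0, 0], [0, 0, 0], -0.9]], "grip_force": 60}}

```text
t: 21.9
tool_pos: [0.6271, -0.0597, 0.0159]
ee_rot: [0.997, 0.078, 0.001, -0.001]
ft_force: [-1.7, 4.9, 5.4]
gripper_width: 0.013
gripper_force: 60.0
```

Request:
{"name": "apply_moves", "arguments": {"targets": [[[0, 0, 0], [-0.003, 0.02, 0.003], -0.9], [[0, 0, 0], [-0.01, 0.06, 0.003], -0.9], [[0, 0, 0], [-0.016, 0.1, 0.003], -0.9], [[0, 0, 0], [-0.022, 0.14, 0.003], -0.9], [[0, 0, 0], [-0.028, 0.18, 0.003], -0.9], [[0, 0, 0], [-0.035, 0.22, 0.003], -0.9], [[0, 0, 0], [-0.041, 0.26, 0.003], -0.9], [[0, 0, 0], [-0.041, 0.26, 0.003], -0.9]]}}

```text
t: 22.9
tool_pos: [0.6149, 0.0167, 0.016]
ee_rot: [0.997, 0.078, 0.001, 0.001]
ft_force: [2.2, -4.6, 0.3]
gripper_width: 0.0129
gripper_force: 59.3
```

```bash
python3 - <<'E'
from h import *
s=r.state();print(s['t'],s['tool_pos'],s['ft_force'],s['gripper_width'],s['gripper_force'])
print('slide est',np.hypot(*(np.array(s['tool_pos'])[:2]-[.627,-.0597])))
r.read_camera('scene')
for n in('tab','pointer_tip'):
    for d in r.pinpoint('scene',n)[:2]:
        w=ray(d['uv'],'scene',.058 if n=='tab' else .03);print(n,d['uv'],d['confidence'],w,tf([0,0,-.157],np.array([[w[0]-.6268,w[1]+.0597,0]]))[0])
E
```

```text
22.9 [0.61494304 0.01673443 0.01598415] [ 2.21840303 -4.56218303  0.3286643 ] 0.01291686316677892 59.32173013687134
slide est 0.07737953822550232
tab [248.4, 204.1] 0.72 [ 0.654564   -0.02110837  0.058     ] [0.03345655 0.03377592 0.        ]
tab [269.0, 206.5] 0.48 [0.61147035 0.02126495 0.058     ] [-0.00248177  0.08236602  0.        ]
pointer_tip [278.8, 204.8] 0.51 [0.57145579 0.01694666 0.03      ] [-0.04267937  0.08435735  0.        ]
pointer_tip [269.2, 205.9] 0.5 [0.59692809 0.00332959 0.03      ] [-0.01964947  0.06692503  0.        ]
```

Request:
{"name": "apply_moves", "arguments": {"targets": [[[0, 0, 0], [-0.003, 0.02, 0], -0.9], [[0, 0, 0], [-0.01, 0.06, 0], -0.9], [[0, 0, 0], [-0.016, 0.1, 0], -0.9], [[0, 0, 0], [-0.022, 0.14, 0], -0.9], [[0, 0, 0], [-0.028, 0.18, 0], -0.9], [[0, 0, 0], [-0.035, 0.22, 0], -0.9], [[0, 0, 0], [-0.041, 0.26, 0], -0.9], [[0, 0, 0], [-0.043, 0.272, 0], -0.9]]}}

```text
t: 24.05
tool_pos: [0.6022, 0.0966, 0.016]
ee_rot: [0.997, 0.078, 0.001, 0.002]
ft_force: [2.5, -10.1, 0.3]
gripper_width: 0.013
gripper_force: 59.4
```

Request:
{"name": "apply_moves", "arguments": {"targets": [[[0, 0, 0], [0, 0, 0], -0.9], [[0, 0, 0], [0, 0, 0], -0.9], [[0, 0, 0], [0, 0, 0], -0.9]]}}

```text
t: 24.42
tool_pos: [0.6022, 0.0963, 0.016]
ee_rot: [0.997, 0.078, 0.001, 0.002]
ft_force: [3.1, -8.0, 0.9]
gripper_width: 0.0131
gripper_force: 59.4
```

```bash
python3 - <<'E'
from h import *
s=r.state();print(s['t'],s['tool_pos'],s['ft_force'],s['gripper_width'],s['gripper_force'])
print('slide est',np.hypot(*(np.array(s['tool_pos'])[:2]-[.627,-.0597])))
b=r.read_camera('scene')
for n in('tab','pointer_tip'):
    for d in r.pinpoint('scene',n)[:2]:
        w=ray(d['uv'],'scene',.058 if n=='tab' else .03);print(n,d['uv'],d['confidence'],tf([0,0,-.157],np.array([[w[0]-.6268,w[1]+.0597,0]]))[0])
cv2.imwrite('pics/s9.png',cv2.resize(b[150:260,220:365,::-1],(780,592),interpolation=cv2.INTER_CUBIC))
E
python3 chk.py
```

```text
24.425 [0.60224176 0.09628259 0.01595714] [ 3.09611603 -7.97541498  0.91916175] 0.013060323147501147 59.428396224975586
slide est 0.15793523698594425
tab [289.1, 221.9] 0.45 [-0.00362513  0.16052732  0.        ]
pointer_tip [296.0, 220.7] 0.45 [-0.03601421  0.15945914  0.        ]
24.575 [0.60225105 0.09624918 0.01596673] 0.15585704838335646 [ 2.83839214 -7.9650156   1.78229168] 0.012930029169762294
scene [176.3, 133.4] carton in gauge [-0.0236 -0.3581  0.    ] -0.5712571074199293 1.8857445604071996
scene [267.5, 191.1] carton in gauge [-0.0926  0.0753  0.    ] 0.045333706374912186 848.3023423871937
```

View pics/s9.png

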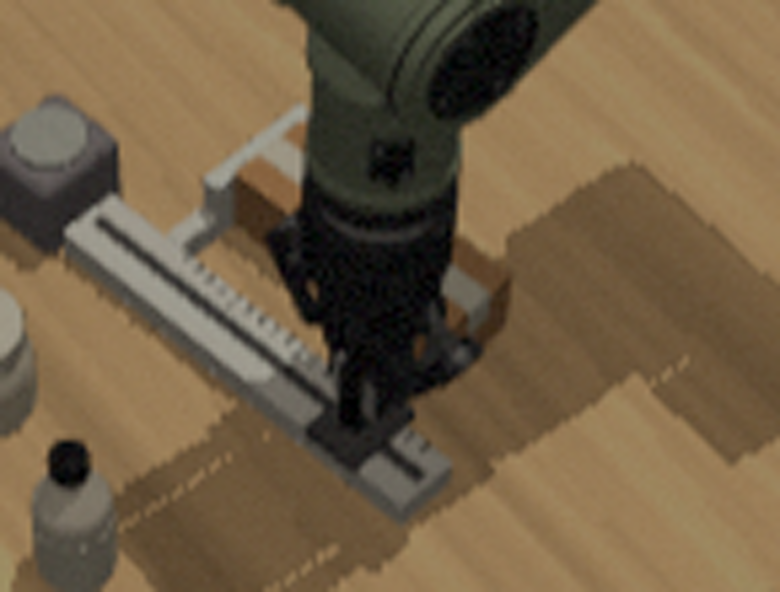

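Picture: carriage at (360,430) near the carton's far end (505,300), carton still against the stop. I add 2 mm, then hold for over two seconds.

Request:
{"name": "apply_moves", "arguments": {"targets": [[[0, 0, 0], [-0.001, 0.007, 0], -0.9], [[0, 0, 0], [-0.001, 0.007, 0], -0.9], [[0, 0, 0], [-0.001, 0.007, 0], -0.9], [[0, 0, 0], [-0.001, 0.007, 0], -0.9], [[0, 0, 0], [-0.001, 0.007, 0], -0.9], [[0, 0, 0], [-0.001, 0.007, 0], -0.9], [[0, 0, 0], [-0.001, 0.007, 0], -0.9], [[0, 0, 0], [-0.001, 0.007, 0], -0.9]]}}

```text
t: 25.78
tool_pos: [0.6019, 0.0983, 0.016]
ee_rot: [0.997, 0.078, 0.001, 0.002]
ft_force: [2.1, -8.7, 0.6]
gripper_width: 0.0129
gripper_force: 59.5
```

Request:
{"name": "apply_moves", "arguments": {"targets": [[[0, 0, 0], [0, 0, 0], -0.9], [[0, 0, 0], [0, 0, 0], -0.9], [[0, 0, 0], [0, 0, 0], -0.9], [[0, 0, 0], [0, 0, 0], -0.9], [[0, 0, 0], [0, 0, 0], -0.9], [[0, 0, 0], [0, 0, 0], -0.9], [[0, 0, 0], [0, 0, 0], -0.9], [[0, 0, 0], [0, 0, 0], -0.9]]}}

```text
t: 26.78
tool_pos: [0.6019, 0.0982, 0.016]
ee_rot: [0.997, 0.078, 0.001, 0.002]
ft_force: [2.5, -8.1, -0.4]
gripper_width: 0.0127
gripper_force: 59.5
```

Request:
{"name": "apply_moves", "arguments": {"targets": [[[0, 0, 0], [0, 0, 0], -0.9], [[0, 0, 0], [0, 0, 0], -0.9], [[0, 0, 0], [0, 0, 0], -0.9]]}}

```text
t: 27.15
tool_pos: [0.6019, 0.0983, 0.016]
ee_rot: [0.997, 0.078, 0.001, 0.002]
ft_force: [3.0, -7.4, 1.2]
gripper_width: 0.0124
gripper_force: 59.4
```

Request:
{"name": "apply_moves", "arguments": {"targets": [[[0, 0, 0], [0.003, -0.02, 0], -0.9], [[0, 0, 0], [0.01, -0.06, 0], -0.9], [[0, 0, 0], [0.016, -0.1, 0], -0.9], [[0, 0, 0], [0.022, -0.14, 0], -0.9], [[0, 0, 0], [0.028, -0.18, 0], -0.9], [[0, 0, 0], [0.035, -0.22, 0], -0.9], [[0, 0, 0], [0.041, -0.26, 0], -0.9], [[0, 0, 0], [0.041, -0.26, 0], -0.9]]}}

```text
t: 28.15
tool_pos: [0.6144, 0.0201, 0.016]
ee_rot: [0.997, 0.077, 0.001, 0.001]
ft_force: [2.5, -5.8, 0.6]
gripper_width: 0.0132
gripper_force: 59.4
```

Request:
{"name": "apply_moves", "arguments": {"targets": [[[0, 0, 0], [0.006, -0.04, 0], -0.9], [[0, 0, 0], [0.013, -0.08, 0], -0.9], [[0, 0, 0], [0.019, -0.12, 0], -0.9], [[0, 0, 0], [0.025, -0.16, 0], -0.9], [[0, 0, 0], [0.031, -0.2, 0], -0.9], [[0, 0, 0], [0.036, -0.23, 0], -0.9], [[0, 0, 0], [0.04, -0.25, 0], -0.9], [[0, 0, 0], [0.041, -0.26, 0], -0.9]]}}

```text
t: 29.15
tool_pos: [0.6264, -0.0557, 0.016]
ee_rot: [0.997, 0.078, 0.001, 0.0]
ft_force: [5.0, -2.2, 3.3]
gripper_width: 0.0129
gripper_force: 60.0
```

Request:
{"name": "apply_moves", "arguments": {"targets": [[[0, 0, 0], [0.0005, -0.004, 0], -0.9], [[0, 0, 0], [0.001, -0.008, 0], -0.9], [[0, 0, 0], [0.002, -0.012, 0], -0.9], [[0, 0, 0], [0.002, -0.012, 0], -0.9]]}}

```text
t: 29.65
tool_pos: [0.6269, -0.0589, 0.0159]
ee_rot: [0.997, 0.078, 0.001, 0.0]
ft_force: [5.2, -3.0, 4.8]
gripper_width: 0.0127
gripper_force: 60.0
```

Request:
{"name": "apply_moves", "arguments": {"targets": [[[0, 0, 0], [0.0005, -0.004, 0], -0.9], [[0, 0, 0], [0.001, -0.008, 0], -0.9], [[0, 0, 0], [0.001, -0.008, 0], -0.9]]}}

```text
t: 30.02
tool_pos: [0.627, -0.0596, 0.0159]
ee_rot: [0.997, 0.078, 0.001, -0.001]
ft_force: [3.9, 1.8, 6.5]
gripper_width: 0.0129
gripper_force: 60.2
```

Request:
{"name": "apply_moves", "arguments": {"targets": [[[0, 0, 0], [0, -0.003, 0], -0.9], [[0, 0, 0], [0, -0.003, 0], -0.9]]}}

```text
t: 30.28
tool_pos: [0.627, -0.0596, 0.016]
ee_rot: [0.997, 0.078, 0.001, -0.002]
ft_force: [4.4, 4.6, 5.8]
gripper_width: 0.0131
gripper_force: 60.2
```

Home again, pressing the end stop. I open to 40 mm (clear of the case) and lift away.

Request:
{"name": "apply_moves", "arguments": {"targets": [[[0, 0, 0], [0, 0, 0], -0.4], [[0, 0, 0], [0, 0, 0], -0.06], [[0, 0, 0], [0, 0, 0], -0.06], [[0, 0, 0], [0, 0, 0.03], -0.06], [[0, 0, 0], [0, 0, 0.12], -0.06], [[0, 0, 0], [0, 0, 0.25], -0.06], [[0, 0, 0], [0, 0, 0.4], -0.06], [[0, 0, 0], [0, 0, 0.5], -0.06]]}}

```text
t: 31.28
tool_pos: [0.6274, -0.0626, 0.1689]
ee_rot: [0.997, 0.078, 0.002, 0.001]
ft_force: [0.8, -0.1, -0.3]
gripper_width: 0.0402
gripper_force: 0.0
```

Request:
{"name": "apply_moves", "arguments": {"targets": [[[0, 0, 0], [0, 0, 0.05], -0.06], [[0, 0, 0], [0, 0, 0.05], -0.06], [[0, 0, 0], [0, 0, 0.05], -0.06]]}}

```text
t: 31.65
tool_pos: [0.6251, -0.062, 0.1784]
ee_rot: [0.997, 0.078, -0.002, -0.001]
ft_force: [-0.2, 0.0, -0.5]
gripper_width: 0.0401
gripper_force: 0.0
```

```bash
python3 chk.py; python3 - <<'E'
from h import *
r.read_camera('scene');r.read_camera('wrist');CAL['wrist']=r.calibration('wrist')
for c in('scene','wrist'):
  for n in('tab','pointer_tip'):
    for d in r.pinpoint(c,n)[:1]:
        w=ray(d['uv'],c,.058 if n=='tab' else .03);print(c,n,d['uv'],d['confidence'],tf([0,0,-.157],np.array([[w[0]-.627,w[1]+.0597,0]]))[0])
E
```

```text
31.65 [ 0.62512048 -0.06204926  0.17839853] 0.1555900308826277 [-0.24529429  0.02755045 -0.5341592 ] 0.04014212536332395
scene [286.1, 196.9] carton in gauge [-0.088   0.0787  0.    ] 0.0003777810328964293 5.934114761164031
scene [177.8, 134.7] carton in gauge [-0.0256 -0.3602  0.    ] -0.5926987310594982 4.517622967613054
wrist [179.3, 232.3] carton in gauge [-0.0897  0.0791  0.    ] -0.0012002850520680397 792.6332410904088
scene tab [249.5, 192.3] 0.72 [0.00044171 0.00480883 0.        ]
scene pointer_tip [258.9, 193.1] 0.69 [-0.03254331  0.01104547  0.        ]
wrist pointer_tip [254.9, 203.8] 0.9 [-0.04436841 -0.00371179  0.        ]
```

Everything is in place: the carton is against the stop and the slide is home. I hand in.

```bash
python3 -c "
from station import r
print(r.job_done())"
```

```text
the job is handed in; nothing more can be done
None
```

The job is handed in, with no verdict returned: the long carton lies against the stop, the slide was pulled to about 0.160 m, held just over two seconds and eased home, and I touched none of the bystanders.

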